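# Rub the glaze runs off two sides of a square pot in a slide-jaw jig

## Task

The square pot in the jig has a blue glaze run facing the rubbing stone and a rust-red one on the next side. Push the stone's carriage (yellow handle) all the way across to the other end of the rail so that it rubs the blue side, draw the jaw (red handle) open, turn the pot a quarter turn so that the rust-red side faces the stone, set it (do not drop it) back upright in the pocket and push the jaw shut on it so that it is held snugly. Then push the carriage all the way back to the end it came from, rubbing the rust-red side; leave the pot clamped there and everything else on the bench where it is.

Things in the scene. Friction and masses are not known exactly. Their poses are not given: they have to be found in the camera images.
- jig: Fixed rubbing jig, white laminate base 185 x 310 x 15 mm. Origin: on the table under the middle of the pocket; z up, x towards the stone's rail, y along the rail. The base spans x -70..115, y -160..150 mm. Where it lies varies, as does its yaw.
- pocket (a point): Middle of the pocket's floor, 15 mm above the jig's origin; the pot's underside is centred here when seated (the sprung stone allows 3 mm in x). Fixed jaw: dark wood, face at jig y = +28.2 mm, top 40 mm above the table. Back stop: face at x = -28.7 mm, 56 mm long, top 35 mm above the table. The sliding jaw faces the fixed one; open towards +x.
- jaw (a joint): Sliding jaw, dark wood, 70 mm long, top 40 mm above the table. 0 = shut on the 56 mm pot standing against the fixed jaw; grows to 0.045 m as it is drawn away along the jig's -y. Stiff: about 9 N moves it, and it stays where left. Its face is at jig y = -28.2 mm minus this value.
- jaw_handle (a point): Top centre of the jaw's upright red handle, 18 x 18 mm; top 88 mm above the table, its lower end 30 mm above the table. It stands 52 mm outward (jig -y) of the jaw's face, and its axes are the jig's.
- carriage (a joint): Position of the stone's carriage along its rail, m: 0 = its home end (jig y = -95 mm), 0.19 = the other end (jig y = +95 mm); at 0.095 the stone is in front of the pocket's middle. About 2 N moves it, up to about 8 N where the stone rides up the pot's corner.
- carriage_handle (a point): Top centre of the carriage's upright yellow handle, 18 x 18 mm; top 98 mm above the table, its lower end 46 mm above the table; on the jig's x = +86 mm. Its axes are the jig's. The aluminium carriage beneath is 44 x 60 mm, and an upright plate 75 mm high stands 11 mm from the handle on the side of the pocket.
- stone: Dark grey rubbing stone on the carriage, 55 mm long, 24 mm high (50 to 74 mm above the table), with bevelled ends, sprung towards the pocket: free, its face lies at jig x = +24 mm, so a seated pot (face at +28 mm) presses it back 4 mm; it can give 12 mm. Its origin is the jig's x = 0 at the carriage's y, on the table's height (not on the stone).
- pot: Square, open, pale unglazed pot, 56 x 56 mm and 80 mm high, wall 6 mm, about 0.22 kg. Origin: centre of its underside; z up. It starts clamped in the pocket, its blue side (+x) to the stone. Blue glaze run on its +x side, rust-red run on its -y side, both coming over the rim; the other two sides are plain.
- blue_face (a point): Middle of the pot's blue side, 40 mm above its underside.
- rust_face (a point): Middle of the pot's rust-red side, 40 mm above its underside.
- plain_pot: Bystander: the same pot without glaze runs, 56 x 56 x 80 mm; origin under its centre.
- glaze_jar: Bystander: blue jar with white cap, 60 mm across, 75 mm high; origin under its centre.
- gnome: Bystander: small ceramic gnome with a pointed hat, 46 mm across, 82 mm high; origin under its centre.
- brush: Bystander: brush lying on the bench, 190 mm long; along its x.
- spare_stone: Bystander: spare rubbing stone, 75 x 25 x 18 mm; origin under its centre.
- brush_cup: Bystander: dark red cup, 76 mm across, 110 mm high, with brushes standing to 230 mm; origin under its centre.
Not all that is in view belongs to the job. Leave any pink look-alike of the pot alone.

How it is judged:
By the outcome, as a careful person would: the job done as asked, in the order asked, and still so for the second after the job is handed in, with the robot touching nothing.
It also fails if it takes over 72 s, if anything falls off the work surface, if the arm or the gripper's body presses on something with over 40 N, if the wrist force passes 120 N, or if a joint passes its speed limit or range.

## Robot

A 6-joint arm with a two-finger parallel gripper is mounted at the origin on the work surface. World frame = base frame: x ahead of the robot, y to its left, z up, the work surface at z = 0. Lengths are in m, angles in rad, forces in N, time in s.
With the tool pointing down it reaches from about 0.25 to 0.8 m from the base axis. Payload 8.5 kg.
Tool frame: the origin (TCP) lies at the very end of the fingers, on their centre line; the grasp point (between the pads) lies 19 mm behind it; z points along the fingers, y is the line along which they close (so a half turn about z gives the same grasp; the last joint's range is limited). The gripper opens to 85 mm and grips with 20 to 120 N. Pads are 22 mm wide; open, the fingers measure 114 mm over their backs; the gripper's body (76 mm by 85 mm) begins 54 mm behind the grasp point. The pads swing forward as they close: fully open they stand 13 mm farther back than shut.
Start: joints at [-1.238, 0.238, -0.013, 1.319, 0, 1.571], TCP at [0.171, -0.496, 0.231] pointing down, gripper open.
Joint ranges: [-2.66, 2.66], [-1.03, 1.9], [-1.14, 1.46], [-1.82, 2.27], [-1.45, 1.34], [-3.14, 3.14]. Speed limits (rad/s): [2.22, 2.22, 2.79, 3.14, 3.14, 3.14].

## Interface

Orientations are given as [roll, pitch, yaw] about the fixed x, y, z axes, in that order (R = Rz(yaw) Ry(pitch) Rx(roll)).
In Python, from cell import r, read_camera, ticket gives the robot as it stands.
- The arm moves only by the shell command python3 -m jog 'ROWS' [FORCE]. ROWS is JSON, a list of rows, each a list of 3 entries, a list of its own where there are three numbers: the shift along the tool's x, y, z in mm, then the turn about the tool's z in rad, then the opening, from -1 (shut) to 1 (fully open). In form: [[[x, y, z], roll, grip], ...]. A call has exactly 8 rows; each row is the pose to reach, as a shift and turn from the pose commanded when the call began, along the tool's axes at that moment; what a row does not reach only later rows make up. A row lasts 1/12 s, in which the tool goes at most 41.7 mm and 7.16 degrees, less where a joint would pass 70% of its speed; a pose out of reach is approached as far as the arm can. A call with a gripper value outside its range is refused whole. The fingers move at their own pace and stop on an object; FORCE is the grip in N (left out, the last holds). Time passes only in rows, so rows that repeat a pose let the fingers close, or fill a call up. It gives the time, the measured TCP pose, the force, the opening and the grip force at its end, in the units of the state.
- r.get_obs(): the state, without advancing time (a new reading comes with each control period).
- read_camera(name): name is "side" or "top"; returns a dict with "image" (384x512x3 uint8, blue, green, red), "K" (3x3 intrinsics, pixels), "R" (3x3) and "t" (3): a world point X has camera coordinates R X + t. Camera axes: x right, y down, z forward; pixel columns grow to the right and rows downward; lengths in m; the calibration is good to about 2 mm. A picture is of the moment at which its call begins. There is no depth.
- ticket.sign_off(): hands the job in; it is judged then, once.
The state is a dict: "time_s": time; "joints": joint angles; "joint_vel": joint speeds; "joint_efforts": joint torques, N m; "tool_pos": TCP position; "tcp_rot": TCP orientation; "force": force on the tool from outside, world axes, zero at the start; "torque": the same for the moment, N m; "width": finger opening in m; "finger_force": force on a finger pad.
Only numpy, scipy, OpenCV 4.12 (cv2) and the standard library are available. Lean on these libraries where they do the work, as an engineer would, in place of code of your own. Each camera call takes 0.05 s, during which the arm holds its last target. There are 200 camera calls.

## Working session

There is one attempt and no reset: what is moved stays moved. The work goes in short steps, Python scripts to look and compute and a shell command to move; the robot and the scene stay as the last step left them, time stands still between calls to the robot, and variables do not carry over. Pictures are saved under pics/ and viewed, at most 10 in all, crops included, and the job is handed in when it is done.

```bash
ls; mkdir -p pics; python3 - <<'E'
from cell import r, read_camera
import cv2,numpy as np
o=r.get_obs();print(o['time_s'],o['tool_pos'],o['tcp_rot'],o['width'])
for n in('top','side'):
    c=read_camera(n);cv2.imwrite(f'pics/{n}0.png',c['image']);print(n,c['K'].tolist(),np.round(c['R'],4).tolist(),c['t'])
E
```

```text
pics
0.0 [ 0.17138676 -0.49582271  0.2306669 ] [-3.14017244e+00  1.68405511e-05  3.32827724e-01] 0.08532760176508836
top [[355.1465015598468, 0.0, 252.40986229625813], [0.0, 355.1465015598468, 192.80257461010575], [0.0, 0.0, 1.0]] [[-0.0079, -0.9999, -0.0078], [-0.9836, 0.0092, -0.1804], [0.1804, 0.0063, -0.9836]] [0.12304456 0.54531007 0.77234788]
side [[400.5965750712349, 0.0, 261.9761452871104], [0.0, 400.5965750712349, 189.0820283820794], [0.0, 0.0, 1.0]] [[-0.94, -0.3412, 0.0086], [-0.2074, 0.5508, -0.8085], [0.2711, -0.7617, -0.5884]] [0.54463222 0.10459023 1.00144652]
```

View pics/top0.png

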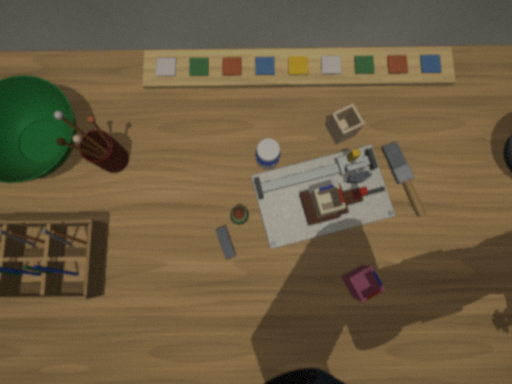

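View pics/side0.png

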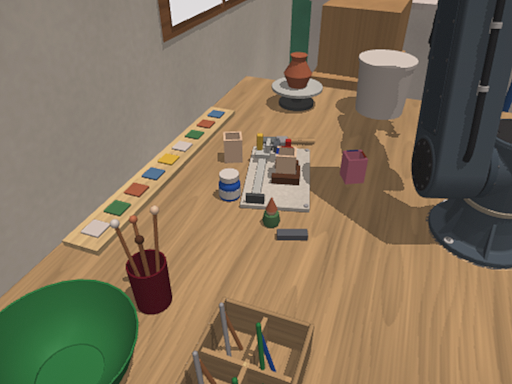

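Top view: jig at about (325,195), yellow handle (355,155), red handle (364,191). There are three pot candidates: the one in the jig (327,200) with a blue run, the plain pot (347,121), and the pink look-alike (363,283). The one in the jig fits the description. I'll enlarge it to confirm.

```bash
python3 - <<'E'
import cv2
a=cv2.imread('pics/top0.png')[130:255,240:410]
cv2.imwrite('pics/crop0.png',cv2.resize(a,None,fx=4.6,fy=4.6,interpolation=cv2.INTER_CUBIC))
E
```

```text
(no output)
```

View pics/crop0.png

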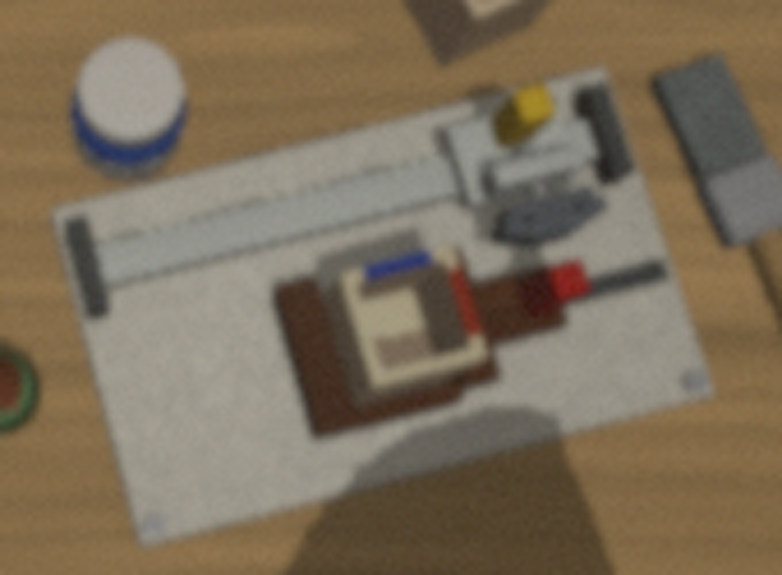

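The crop confirms it: the clamped pot has a blue run towards the stone (crop 398,265) and a rust-red run towards the red handle (465,300). Base corners are at crop (55,208), (605,70), (713,395) and (142,545). Next I'll fit the jig's pose.

```bash
cat > h.py <<'E'
import numpy as np, json
from cell import r, read_camera
from scipy.spatial.transform import Rotation as Ro
def proj(c,X): 
    p=(np.atleast_2d(X)@c['R'].T+c['t'])@c['K'].T; return p[:,:2]/p[:,2:]
def jig2w(p,P):
    P=np.atleast_2d(P)/1000.; a=p[2]; M=np.array([[np.cos(a),-np.sin(a),0],[np.sin(a),np.cos(a),0],[0,0,1]])
    return P@M.T+[p[0],p[1],0]
def w2jig(p,X):
    a=p[2];d=np.array(X)-[p[0],p[1],0]
    return 1000*np.array([np.cos(a)*d[0]+np.sin(a)*d[1],-np.sin(a)*d[0]+np.cos(a)*d[1],d[2]])
def report(p):
    o=r.get_obs();R=Ro.from_euler('xyz',o['tcp_rot']).as_matrix()
    a=p[2];J=np.array([[np.cos(a),-np.sin(a),0],[np.sin(a),np.cos(a),0],[0,0,1]])
    print('t',round(o['time_s'],2),'TCPjig',w2jig(p,o['tool_pos']).round(1),'w',round(o['width']*1000,1),'ff',np.round(o['finger_force'],1),'F',np.round(J.T@o['force'],1))
    print('tool axes in jig cols x y z\n',(J.T@R).round(3)); return (J.T@R)
E
python3 - <<'E'
from h import *
from scipy.optimize import least_squares
c=read_camera('top')
P=np.array([[115,150,15],[115,-160,15],[-70,-160,15],[-70,150,15],[86,-95,98],[0,-80.2,88]])
u=np.array([[55,208],[605,70],[713,395],[142,545],[535,103],[570,281]])
u=(u+.5)/4.6-.5+[240,130]
s=least_squares(lambda p:(proj(c,jig2w(p,P))-u).ravel(),[.5,-.2,.2])
print(s.x,s.fun.reshape(-1,2).round(2))
np.save('p.npy',s.x); R=report(s.x)
print(np.degrees(s.x[2]), 'extra', jig2w(s.x,[[86,-95,98],[0,0,95],[0,-80,88]]))
E
```

```text
[ 0.5224445  -0.04835327  0.2478089 ] [[-2.05  0.11]
 [-0.26 -1.01]
 [ 0.5   0.38]
 [-1.14  1.14]
 [ 3.05 -0.73]
 [-0.34 -0.13]]
t 0.15 TCPjig [-450.1 -347.8  230.9] w 85.3 ff 0.0 F [-0.1  0.1 -0.6]
tool axes in jig cols x y z
 [[ 0.996  0.085 -0.   ]
 [ 0.085 -0.996  0.001]
 [-0.    -0.001 -1.   ]]
14.198403830827926 extra [[ 0.62911902 -0.11935712  0.098     ]
 [ 0.5224445  -0.04835327  0.095     ]
 [ 0.54206693 -0.12590945  0.088     ]]
```

```bash
python3 - <<'E'
from h import *
import cv2
from scipy.optimize import least_squares
c=read_camera('top');d=read_camera('side')
P=np.array([[115,150,15],[115,-160,15],[-70,-160,15],[-70,150,15],[0,-80.2,88],[28,28,95],[28,-28,95],[-28,-28,95],[-28,28,95]])
u=np.array([[55,208],[605,70],[713,395],[142,545],[570,281],[342,280],[455,250],[487,358],[375,388]])
u=(u+.5)/4.6-.5+[240,130]
s=least_squares(lambda p:(proj(c,jig2w(p,P))-u).ravel(),[.5,-.2,.2],loss='soft_l1')
p=s.x;print(p,(proj(c,jig2w(p,P))-u).round(2).tolist());np.save('p.npy',p)
im=[]
for k,(x0,y0,x1,y1) in ((c,(240,130,410,255)),(d,(220,120,330,220))):
    f=600/(y1-y0)*.8; f=min(f,780/(x1-x0))
    a=cv2.resize(k['image'][y0:y1,x0:x1],None,fx=f,fy=f,interpolation=cv2.INTER_CUBIC)
    def dr(Q,col):
        q=((proj(k,jig2w(p,Q))-[x0,y0]+.5)*f-.5).astype(int);cv2.polylines(a,[q],True,col,1)
    sq=lambda x,y,h,z:[[x-h,y-h,z],[x+h,y-h,z],[x+h,y+h,z],[x-h,y+h,z]]
    dr(P[:4],(0,255,0));dr(sq(0,0,28,95),(255,255,0));dr(sq(86,-95,9,98),(255,0,255));dr(sq(0,-80.2,9,88),(255,255,0))
    im.append(cv2.resize(a,(int(a.shape[1]*300/a.shape[0]*1.0),300)))
    cv2.imwrite(f'pics/ov{len(im)}.png',a)
h=np.hstack(im);print(h.shape);
cv2.imwrite('pics/ov.png',h if h.shape[1]<=800 else cv2.resize(h,(800,int(300*800/h.shape[1]))))
E
```

```text
[ 0.52298051 -0.05000207  0.24484954] [[-1.29, -0.31], [0.58, -1.09], [1.15, 0.36], [-0.57, 0.74], [0.42, -0.27], [-0.26, -0.6], [-0.28, -0.38], [0.34, 0.64], [-0.16, 0.57]]
(300, 738, 3)
```

View pics/ov.png

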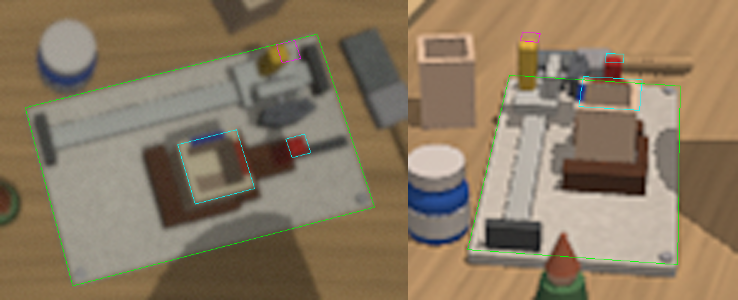

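The overlay matches the base, pot and jaw handle. The yellow handle sits a few mm further to +y than drawn, so I'll locate it separately and work out the first approach.

```bash
cat >> h.py <<'E'
p=np.load('p.npy')
def go(x,y,z,yaw=0.):
    """shift (mm, tool axes) and roll to bring TCP to jig x,y,z with tool-x at jig yaw"""
    o=r.get_obs();R=Ro.from_euler('xyz',o['tcp_rot']).as_matrix()
    d=R.T@(jig2w(p,[x,y,z])[0]-o['tool_pos'])*1000
    a=np.arctan2(R[1,0],R[0,0])-p[2]; print('shift',d.round(1),'roll',round(-(yaw-a),3),'n~',round(np.linalg.norm(d)/41.7,1))
E
python3 - <<'E'
from h import *
import cv2
from scipy.optimize import least_squares
c=read_camera('top');d=read_camera('side')
for k,b in((c,(340,140,370,170)),(d,(245,125,275,160))):
    a=cv2.cvtColor(k['image'],cv2.COLOR_BGR2HSV);m=cv2.inRange(a,(18,150,60),(34,255,255));m[:b[1]]=0;m[b[3]:]=0;m[:,:b[0]]=0;m[:,b[2]:]=0
    ys,xs=np.nonzero(m);print(xs.mean(),ys.mean(),xs.min(),xs.max(),ys.min(),ys.max(),len(xs))
    for Y in(-95,-90,-85): print(Y,proj(k,jig2w(p,[[86,Y,98],[86,Y,72],[86,Y,46]])).round(1).tolist())
go(86,-90,150)
E
```

```text
353.5609756097561 153.9390243902439 348 359 148 159 82
-95 [[359.8, 151.1], [356.6, 154.5], [353.5, 157.6]]
-90 [[357.7, 151.7], [354.5, 155.0], [351.4, 158.1]]
-85 [[355.5, 152.2], [352.4, 155.5], [349.4, 158.7]]
259.4193548387097 140.68817204301075 257 262 133 149 93
-95 [[260.4, 132.0], [260.3, 139.6], [260.3, 147.0]]
-90 [[260.2, 132.8], [260.2, 140.4], [260.1, 147.8]]
-85 [[260.0, 133.6], [260.0, 141.2], [259.9, 148.6]]
shift [ 555.7 -209.5   81.2] roll 0.088 n~ 14.4
```

```bash
python3 -m jog '[[[40,-15,4],0.01,1],[[80,-30,8],0.02,1],[[120,-45,12],0.03,1],[[155,-60,16],0.04,1],[[190,-75,20],0.05,1],[[225,-85,24],0.06,1],[[260,-98,27],0.07,1],[[290,-110,30],0.088,1]]'; python3 -c "
from h import *;go(86,-89,150)"
```

```text
time_s: 1.02
tool_pos: [0.4113, -0.2958, 0.2012]
tcp_rot: [3.141, -0.0, 0.245]
force: [0.8, -0.9, -0.1]
width: 0.0856
finger_force: 0.0
shift [ 254.  -122.4   51.3] roll 0.0 n~ 6.9
```

```bash
python3 -m jog '[[[36,-17,7],0,-0.1],[[72,-35,14],0,-0.1],[[108,-52,21],0,-0.1],[[144,-69,28],0,-0.1],[[180,-86,35],0,-0.1],[[216,-104,42],0,-0.1],[[254,-122,51],0,-0.1],[[254,-122,51],0,-0.1]]'; python3 -c "
from h import *;report(p);go(86,-89,80)
import cv2
a=[cv2.resize(read_camera(n)['image'][y:y+120,x:x+150],None,fx=2.6,fy=2.6) for n,x,y in(('top',280,110),('side',200,90))]
cv2.imwrite('pics/a1.png',np.hstack(a))"
```

```text
time_s: 1.68
tool_pos: [0.6305, -0.1129, 0.1477]
tcp_rot: [-3.14, -0.0, 0.249]
force: [-2.4, 0.0, -0.5]
width: 0.0384
finger_force: 0.0
t 1.68 TCPjig [ 89.1 -87.1 147.7] w 38.4 ff 0.0 F [-2.3  0.6 -0.5]
tool axes in jig cols x y z
 [[ 1.     0.004  0.   ]
 [ 0.004 -1.     0.002]
 [ 0.    -0.002 -1.   ]]
shift [-3.1  2.1 67.7] roll 0.004 n~ 1.6
```

View pics/a1.png

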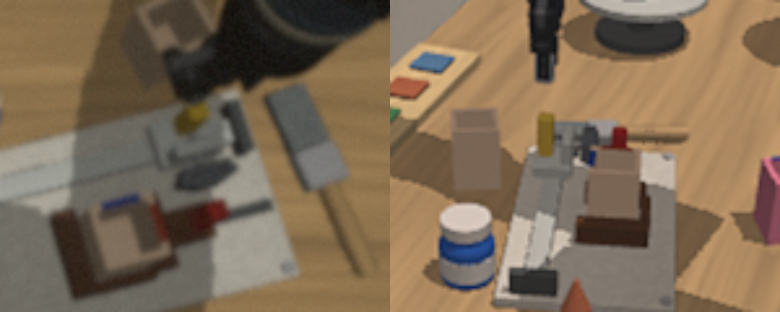

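The fingers are over the yellow handle, about (193,110) in the left crop. I'll go down to straddle it at z = 80, above the plate.

```bash
python3 -m jog '[[[0,0,0],0,-0.1],[[0,0,10],0,-0.1],[[0,0,22],0,-0.1],[[0,0,36],0,-0.1],[[0,0,50],0,-0.1],[[0,0,62],0,-0.1],[[0,0,70],0,-0.1],[[0,0,70],0,-0.1]]'; python3 -c "
from h import *;report(p)"
```

```text
time_s: 2.45
tool_pos: [0.6248, -0.1183, 0.0787]
tcp_rot: [-3.141, 0.002, 0.243]
force: [0.1, 0.4, 0.6]
width: 0.0383
finger_force: 0.0
t 2.45 TCPjig [ 82.2 -90.9  78.7] w 38.3 ff 0.0 F [0.2 0.4 0.6]
tool axes in jig cols x y z
 [[ 1.    -0.002 -0.002]
 [-0.002 -1.     0.001]
 [-0.002 -0.001 -1.   ]]
```

```bash
python3 -m jog '[[[3,-3,0],0,-0.1],[[4,-10,0],0,-0.1],[[4,-20,0],0,-0.1],[[4,-31,0],0,-0.1],[[4,-42,0],0,-0.1],[[4,-53,0],0,-0.1],[[4,-64,0],0,-0.1],[[4,-75,0],0,-0.1]]'; python3 -c "
from h import *;report(p)"; python3 -m jog '[[[0,-10,0],0,-0.1],[[0,-20,0],0,-0.1],[[0,-30,0],0,-0.1],[[0,-40,0],0,-0.1],[[0,-50,0],0,-0.1],[[0,-60,0],0,-0.1],[[0,-70,0],0,-0.1],[[0,-80,0],0,-0.1]]'; python3 -c "
from h import *;report(p)"
```

```text
time_s: 3.12
tool_pos: [0.6122, -0.0426, 0.0808]
tcp_rot: [3.141, -0.001, 0.245]
force: [1.3, -3.2, 2.3]
width: 0.0386
finger_force: 1.6
t 3.12 TCPjig [ 88.3 -14.4  80.8] w 38.6 ff 1.6 F [ 0.5 -3.4  2.3]
tool axes in jig cols x y z
 [[ 1.     0.     0.001]
 [ 0.    -1.    -0.001]
 [ 0.001  0.001 -1.   ]]
time_s: 3.78
tool_pos: [0.5923, 0.0349, 0.0801]
tcp_rot: [-3.141, 0.001, 0.245]
force: [1.5, -1.9, 1.8]
width: 0.0383
finger_force: 1.0
t 3.78 TCPjig [87.8 65.6 80.1] w 38.3 ff 1.0 F [ 1.  -2.2  1.8]
tool axes in jig cols x y z
 [[ 1.    -0.    -0.001]
 [-0.    -1.     0.001]
 [-0.001 -0.001 -1.   ]]
```

```bash
python3 -m jog '[[[0,-6,0],0,-0.1],[[0,-12,0],0,-0.1],[[0,-17,0],0,-0.1],[[0,-22,0],0,-0.1],[[0,-26,0],0,-0.1],[[0,-30,0],0,-0.1],[[0,-33,0],0,-0.1],[[0,-35,0],0,-0.1]]'; python3 -c "
from h import *;report(p)"; python3 -m jog '[[[0,-1,0],0,-0.1],[[0,-2,0],0,-0.1],[[0,-3,0],0,-0.1],[[0,-4,0],0,-0.1],[[0,-4,0],0,-0.1],[[0,-5,0],0,-0.1],[[0,-6,0],0,-0.1],[[0,-6,0],0,-0.1]]'; python3 -c "
from h import *;report(p)"
```

```text
time_s: 4.45
tool_pos: [0.584, 0.068, 0.0801]
tcp_rot: [-3.141, 0.001, 0.245]
force: [-0.8, -3.0, -1.1]
width: 0.0385
finger_force: 0.8
t 4.45 TCPjig [87.9 99.7 80.1] w 38.5 ff 0.8 F [-1.5 -2.7 -1.1]
tool axes in jig cols x y z
 [[ 1.    -0.    -0.001]
 [-0.    -1.     0.   ]
 [-0.001 -0.    -1.   ]]
time_s: 5.12
tool_pos: [0.5829, 0.0738, 0.0803]
tcp_rot: [-3.141, -0.0, 0.245]
force: [1.3, -0.4, -0.6]
width: 0.0389
finger_force: 0.4
t 5.12 TCPjig [ 88.2 105.6  80.3] w 38.9 ff 0.4 F [ 1.2 -0.7 -0.6]
tool axes in jig cols x y z
 [[ 1.  0.  0.]
 [ 0. -1.  0.]
 [ 0. -0. -1.]]
```

Not at the stop yet, so I'll keep going in small steps.

```bash
for i in 1 2; do python3 -m jog '[[[0,-1,0],0,-0.1],[[0,-1,0],0,-0.1],[[0,-2,0],0,-0.1],[[0,-2,0],0,-0.1],[[0,-3,0],0,-0.1],[[0,-3,0],0,-0.1],[[0,-4,0],0,-0.1],[[0,-4,0],0,-0.1]]'|grep -E "force"; python3 -c "
from h import *;report(p)"|head -1; done
```

```text
force: [3.9, -17.8, -2.5]
finger_force: 9.1
t 5.78 TCPjig [ 88.2 106.2  80.3] w 38.2 ff 9.1 F [ -0.5 -18.2  -2.5]
force: [8.6, -34.1, -5.6]
finger_force: 17.9
t 6.45 TCPjig [ 88.3 106.5  80.2] w 38.5 ff 17.9 F [  0.1 -35.2  -5.6]
```

The carriage is against the far stop: 35 N, with the handle at about +96, so my y reading is good to about 1 mm. Next is the jaw handle.

```bash
python3 -m jog '[[[0,6,0],0,-0.1],[[0,12,0],0,-0.1],[[0,12,-10],0,-0.1],[[0,12,-30],0,-0.1],[[0,12,-60],0,-0.1],[[-30,40,-60],0,-0.1],[[-50,70,-60],0,-0.1],[[-70,105,-60],0,-0.1]]'; python3 -c "
from h import *;report(p);go(0,-80,140)"
```

```text
time_s: 7.12
tool_pos: [0.5382, -0.0367, 0.1419]
tcp_rot: [-3.141, -0.002, 0.248]
force: [0.5, -1.0, -0.4]
width: 0.0382
finger_force: 0.0
t 7.12 TCPjig [ 17.9   9.2 141.9] w 38.2 ff 0.0 F [ 0.3 -1.1 -0.4]
tool axes in jig cols x y z
 [[ 1.     0.003  0.002]
 [ 0.003 -1.     0.001]
 [ 0.002 -0.001 -1.   ]]
shift [-18.2  89.1   1.8] roll 0.003 n~ 2.2
```

```bash
python3 -m jog '[[[-9,30,0],0,-0.1],[[-18,60,0],0,-0.1],[[-18,86,0],0,-0.1],[[-18,86,15],0,-0.1],[[-18,86,30],0,-0.1],[[-18,86,40],0,-0.1],[[-18,86,44],0,-0.1],[[-18,86,44],0,-0.1]]'; python3 -c "
from h import *;report(p);go(0,-80,58)
import cv2
a=[cv2.resize(read_camera(n)['image'][y:y+120,x:x+150],None,fx=2.6,fy=2.6) for n,x,y in(('top',270,110),('side',200,90))]
cv2.imwrite('pics/a2.png',np.hstack(a))"
```

```text
time_s: 7.78
tool_pos: [0.5414, -0.1245, 0.0958]
tcp_rot: [-3.141, 0.001, 0.246]
force: [-0.6, -0.4, 0.0]
width: 0.0384
finger_force: 0.0
t 7.78 TCPjig [ -0.2 -76.7  95.8] w 38.4 ff 0.0 F [-0.6 -0.2  0. ]
tool axes in jig cols x y z
 [[ 1.     0.001 -0.001]
 [ 0.001 -1.     0.001]
 [-0.001 -0.001 -1.   ]]
shift [ 0.2  3.3 37.8] roll 0.001 n~ 0.9
```

View pics/a2.png

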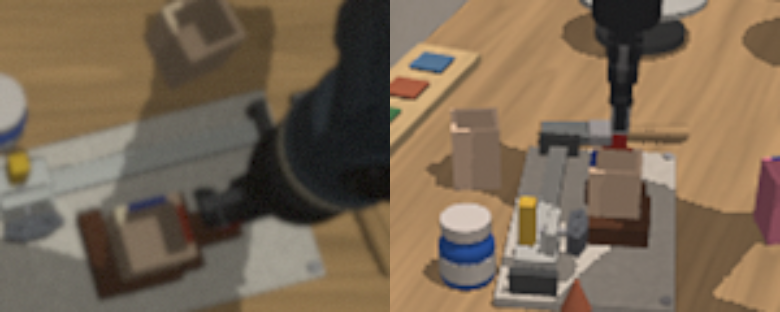

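The carriage is now at the far end, and the fingers are lined up over the red handle. Going down and drawing the jaw open.

```bash
python3 -m jog '[[[0,3,10],0,-0.1],[[0,3,20],0,-0.1],[[0,3,30],0,-0.1],[[0,3,36],0,-0.1],[[0,8,36],0,-0.1],[[0,13,36],0,-0.1],[[0,18,36],0,-0.1],[[0,23,36],0,-0.1]]'; python3 -c "
from h import *;report(p)"|head -1;  python3 -m jog '[[[0,5,0],0,-0.1],[[0,10,0],0,-0.1],[[0,15,0],0,-0.1],[[0,20,0],0,-0.1],[[0,24,0],0,-0.1],[[0,28,0],0,-0.1],[[0,31,0],0,-0.1],[[0,33,0],0,-0.1]]'; python3 -c "
from h import *;report(p)"|head -1
```

```text
time_s: 8.55
tool_pos: [0.5467, -0.1464, 0.0597]
tcp_rot: [-3.137, 0.001, 0.246]
force: [0.6, 9.7, -6.5]
width: 0.0382
finger_force: 4.7
t 8.55 TCPjig [ -0.3 -99.3  59.7] w 38.2 ff 4.7 F [ 2.9  9.3 -6.5]
time_s: 9.22
tool_pos: [0.5548, -0.1784, 0.0596]
tcp_rot: [-3.137, 0.001, 0.246]
force: [-1.6, 9.1, -4.8]
width: 0.0383
finger_force: 4.6
t 9.22 TCPjig [  -0.2 -132.3   59.6] w 38.3 ff 4.6 F [ 0.6  9.3 -4.8]
```

```bash
python3 -m jog '[[[0,-4,0],0,-0.1],[[0,-9,0],0,-0.1],[[0,-9,-20],0,-0.1],[[0,-9,-45],0,0],[[0,-20,-70],0,0.5],[[0,-55,-70],0,1],[[0,-95,-70],0,1],[[0,-133,-70],0,1]]'; python3 -c "
from h import *;report(p);go(0,1,52)"
```

```text
time_s: 9.88
tool_pos: [0.5232, -0.0498, 0.1314]
tcp_rot: [3.141, -0.002, 0.243]
force: [0.8, 0.5, 0.3]
width: 0.0852
finger_force: 0.0
t 9.88 TCPjig [3.000e-01 1.000e-01 1.314e+02] w 85.2 ff 0.0 F [0.9 0.3 0.3]
tool axes in jig cols x y z
 [[ 1.    -0.002  0.002]
 [-0.002 -1.    -0.001]
 [ 0.002  0.001 -1.   ]]
shift [-0.5 -1.  79.4] roll -0.002 n~ 1.9
```

```bash
python3 -m jog '[[[0,-1,0],0,1],[[0,-1,15],0,1],[[0,-1,30],0,1],[[0,-1,45],0,1],[[0,-1,60],0,1],[[0,-1,72],0,1],[[0,-1,78],0,1],[[0,-1,78],0,1]]' 30; python3 -c "
from h import *;report(p)"|head -1
python3 -m jog '[[[0,0,0],0,0.6],[[0,0,0],0,0.4],[[0,0,0],0,0.3],[[0,0,0],0,0.2],[[0,0,0],0,0.2],[[0,0,0],0,0.2],[[0,0,0],0,0.2],[[0,0,0],0,0.2]]' 30;  python3 -c "
from h import *;report(p)"
```

```text
time_s: 10.55
tool_pos: [0.5224, -0.0497, 0.0515]
tcp_rot: [-3.141, 0.001, 0.245]
force: [-1.0, -0.1, -0.1]
width: 0.0853
finger_force: 0.0
t 10.55 TCPjig [-0.5  0.4 51.5] w 85.3 ff 0.0 F [-0.9  0.2 -0.1]
time_s: 11.22
tool_pos: [0.5236, -0.0497, 0.0533]
tcp_rot: [3.141, -0.002, 0.245]
force: [-0.3, 0.8, 6.0]
width: 0.0556
finger_force: 32.1
t 11.22 TCPjig [ 0.7  0.2 53.3] w 55.6 ff 32.1 F [-0.1  0.8  6. ]
tool axes in jig cols x y z
 [[ 1.    -0.     0.002]
 [-0.    -1.    -0.001]
 [ 0.002  0.001 -1.   ]]
```

```bash
python3 -m jog '[[[0,0,-4],0,0.2],[[0,0,-12],0,0.2],[[0,0,-24],0,0.2],[[0,0,-38],0,0.2],[[0,0,-52],0,0.2],[[0,0,-62],0,0.2],[[0,0,-66],-0.06,0.2],[[0,0,-66],-0.16,0.2]]' 40; python3 -c "
from h import *;report(p);print(r.get_obs()['joints'])"
python3 -m jog '[[[0,0,0],-0.1,0.2],[[0,0,0],-0.21,0.2],[[0,0,0],-0.32,0.2],[[0,0,0],-0.43,0.2],[[0,0,0],-0.54,0.2],[[0,0,0],-0.64,0.2],[[0,0,0],-0.73,0.2],[[0,0,0],-0.8,0.2]]' 40;  python3 -c "
from h import *;report(p);go(0,0,118,np.pi/2);print(r.get_obs()['joints'])"
```

```text
time_s: 11.88
tool_pos: [0.5236, -0.0496, 0.1199]
tcp_rot: [3.141, -0.002, 0.407]
force: [0.0, -0.2, -2.0]
width: 0.0555
finger_force: 43.9
t 11.88 TCPjig [  0.6   0.2 119.9] w 55.5 ff 43.9 F [-0.  -0.2 -2. ]
tool axes in jig cols x y z
 [[ 0.987  0.161  0.002]
 [ 0.161 -0.987 -0.001]
 [ 0.002  0.001 -1.   ]]
[-9.46244944e-02  3.00437585e-01 -2.22887358e-01  1.04557439e+00
  1.31668020e-04  2.64015482e+00]
time_s: 12.55
tool_pos: [0.5228, -0.0496, 0.1186]
tcp_rot: [-3.141, -0.0, 1.21]
force: [-0.2, 0.7, -2.0]
width: 0.0554
finger_force: 43.8
t 12.55 TCPjig [-1.000e-01  5.000e-01  1.186e+02] w 55.4 ff 43.8 F [ 0.   0.7 -2. ]
tool axes in jig cols x y z
 [[ 0.57   0.822 -0.   ]
 [ 0.822 -0.57   0.   ]
 [ 0.    -0.    -1.   ]]
shift [-0.3  0.3  0.6] roll -0.606 n~ 0.0
[-9.45939937e-02  3.01760423e-01 -2.24558153e-01  1.04474682e+00
  1.23205128e-04  1.83742612e+00]
```

```bash
python3 -m jog '[[[0,0,0],-0.1,0.2],[[0,0,0],-0.2,0.2],[[0,0,0],-0.3,0.2],[[0,0,0],-0.4,0.2],[[0,0,0],-0.5,0.2],[[0,0,0],-0.57,0.2],[[0,0,0],-0.605,0.2],[[0,0,0],-0.605,0.2]]' 40;  python3 -c "
from h import *;report(p);go(1,-3,56,np.pi/2)
import cv2
a=[cv2.resize(read_camera(n)['image'][y:y+120,x:x+150],None,fx=2.6,fy=2.6) for n,x,y in(('top',260,120),('side',210,110))]
cv2.imwrite('pics/a3.png',np.hstack(a))"
```

```text
time_s: 13.22
tool_pos: [0.5228, -0.0496, 0.1186]
tcp_rot: [-3.141, -0.0, 1.811]
force: [0.1, 0.0, -1.6]
width: 0.0556
finger_force: 43.8
t 13.22 TCPjig [-1.000e-01  5.000e-01  1.186e+02] w 55.6 ff 43.8 F [ 0.1 -0.  -1.6]
tool axes in jig cols x y z
 [[ 0.004  1.    -0.   ]
 [ 1.    -0.004  0.   ]
 [ 0.    -0.    -1.   ]]
shift [-3.5  1.1 62.6] roll -0.004 n~ 1.5
```

View pics/a3.png

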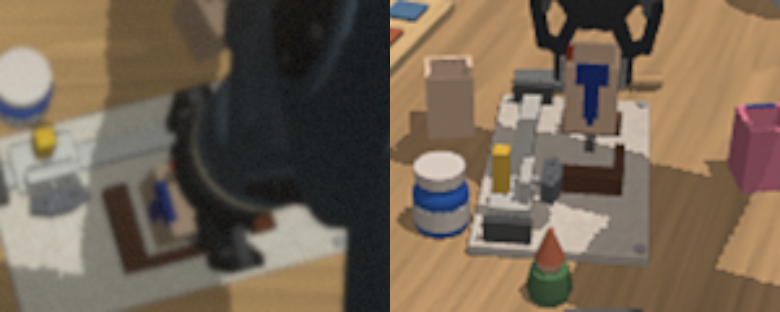

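The blue run now faces +y (right crop 592,90) and the rust-red one faces the rail. The pot hangs upright over the pocket, so I'll lower it slowly.

```bash
python3 -m jog '[[[-3,1,0],0,0.2],[[-3,1,10],0,0.2],[[-3,1,20],0,0.2],[[-3,1,31],0,0.2],[[-3,1,42],0,0.2],[[-3,1,51],0,0.2],[[-3,1,57],0,0.2],[[-3,1,60],0,0.2]]' 40;  python3 -c "
from h import *;report(p)" | head -1;python3 -m jog '[[[0,0,1],0,0.2],[[0,0,2],0,0.2],[[0,0,2],0,0.2],[[0,0,3],0,0.2],[[0,0,4],0,0.2],[[0,0,4],0,0.2],[[0,0,5],0,0.2],[[0,0,5],0,0.2]]' 40;  python3 -c "
from h import *;report(p)" | head -1
```

```text
time_s: 13.98
tool_pos: [0.5239, -0.0522, 0.0569]
tcp_rot: [-3.14, -0.001, 1.81]
force: [-1.2, 0.4, -2.1]
width: 0.0557
finger_force: 44.0
t 13.98 TCPjig [ 0.3 -2.4 56.9] w 55.7 ff 44.0 F [-1.   0.6 -2.1]
time_s: 14.65
tool_pos: [0.5248, -0.0523, 0.0534]
tcp_rot: [3.141, 0.0, 1.81]
force: [0.4, 0.6, -2.1]
width: 0.0557
finger_force: 44.1
t 14.65 TCPjig [ 1.2 -2.6 53.4] w 55.7 ff 44.1 F [ 0.6  0.4 -2.1]
```

```bash
for i in 1 2 ; do python3 -m jog '[[[0,0,0.4],0,0.2],[[0,0,0.4],0,0.2],[[0,0,0.8],0,0.2],[[0,0,0.8],0,0.2],[[0,0,1.2],0,0.2],[[0,0,1.2],0,0.2],[[0,0,1.2],0,0.2],[[0,0,1.2],0,0.2]]' 40 |grep nothing;  python3 -c "
from h import *;report(p)" | head -1; done
```

```text
t 15.32 TCPjig [ 1.2 -2.7 53.3] w 55.5 ff 45.7 F [-5.1  0.6 13.1]
t 15.98 TCPjig [ 1.2 -2.7 53.3] w 55.5 ff 47.2 F [-7.8  2.9 28.3]
```

```bash
python3 -m jog '[[[0,0,-1.0],0,0.2],[[0,0,-2.0],0,0.2],[[0,0,-2.0],0,0.3],[[0,0,-2.0],0,0.4],[[0,0,-2.0],0,0.6],[[0,0,-2.0],0,0.8],[[0,0,-2.0],0,1],[[0,0,-2.0],0,1]]' 20;  python3 -c "
from h import *;report(p)" | head -1;  python3 -m jog '[[[0,0,0],0,1],[[0,0,-15],0,1],[[0,0,-30],0,1],[[0,0,-45],0,1],[[0,0,-60],0,1],[[0,20,-75],0.1,1],[[-35,20,-75],0.21,1],[[-70,20,-75],0.32,1]]' ;  python3 -c "
from h import *;report(p);go(0,-124,130)
import cv2
a=[cv2.resize(read_camera(n)['image'][y:y+120,x:x+150],None,fx=2.6,fy=2.6) for n,x,y in(('top',260,120),('side',210,110))]
cv2.imwrite('pics/a4.png',np.hstack(a))"
```

```text
time_s: 16.65
tool_pos: [0.5246, -0.0522, 0.0527]
tcp_rot: [-3.141, -0.0, 1.81]
force: [-0.1, 0.0, 0.8]
width: 0.0854
finger_force: 0.0
t 16.65 TCPjig [ 1.1 -2.6 52.7] w 85.4 ff 0.0 F [-0.1  0.   0.8]
time_s: 17.32
tool_pos: [0.5623, -0.115, 0.1292]
tcp_rot: [3.139, 0.0, 1.488]
force: [1.1, -0.0, -0.5]
width: 0.0855
finger_force: 0.0
t 17.32 TCPjig [ 22.4 -72.5 129.2] w 85.5 ff 0.0 F [ 1.1 -0.3 -0.5]
tool axes in jig cols x y z
 [[ 0.321  0.947  0.002]
 [ 0.947 -0.321 -0.001]
 [-0.     0.003 -1.   ]]
shift [-55.9  -4.6  -0.8] roll 1.244 n~ 1.3
```

View pics/a4.png

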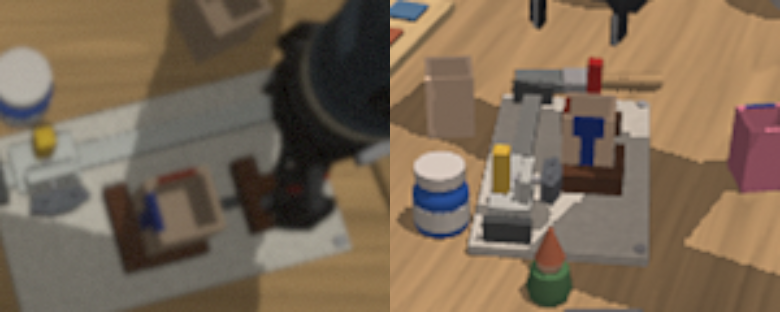

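The pot stands upright in the pocket, blue towards the fixed jaw and rust-red towards the rail. Back to the red handle to push the jaw shut.

```bash
python3 -m jog '[[[-15,0,0],0.11,0.5],[[-30,-2,0],0.22,0],[[-45,-4,0],0.33,-0.1],[[-55,-5,0],0.44,-0.1],[[-55,-5,0],0.55,-0.1],[[-55,-5,0],0.66,-0.1],[[-55,-5,0],0.77,-0.1],[[-55,-5,0],0.88,-0.1]]';python3 -m jog '[[[0,0,0],0.1,-0.1],[[0,0,0],0.2,-0.1],[[0,0,0],0.3,-0.1],[[0,0,0],0.36,-0.1],[[0,0,0],0.364,-0.1],[[0,0,0],0.364,-0.1],[[0,0,0],0.364,-0.1],[[0,0,0],0.364,-0.1]]' | grep -n nothing;  python3 -c "
from h import *;report(p);go(0,-123,59)"
```

```text
time_s: 18.08
tool_pos: [0.5509, -0.1697, 0.1277]
tcp_rot: [-3.141, 0.0, 0.605]
force: [-1.0, 0.1, -0.6]
width: 0.0384
finger_force: 0.0
t 18.75 TCPjig [  -1.7 -123.1  127.9] w 38.6 ff 0.0 F [ 0.  -0.5  0.3]
tool axes in jig cols x y z
 [[ 1.     0.003 -0.   ]
 [ 0.003 -1.     0.   ]
 [-0.    -0.    -1.   ]]
shift [ 1.7 -0.1 68.9] roll 0.003 n~ 1.7
```

```bash
python3 -m jog '[[[2,0,15],0,-0.1],[[2,0,30],0,-0.1],[[2,0,45],0,-0.1],[[2,0,60],0,-0.1],[[2,0,69],0,-0.1],[[2,-4,69],0,-0.1],[[2,-8,69],0,-0.1],[[2,-12,69],0,-0.1]]' | grep nothing;  python3 -c "
from h import *;report(p)"|head -1; python3 -m jog '[[[0,-4,0],0,-0.1],[[0,-8,0],0,-0.1],[[0,-12,0],0,-0.1],[[0,-16,0],0,-0.1],[[0,-20,0],0,-0.1],[[0,-24,0],0,-0.1],[[0,-28,0],0,-0.1],[[0,-32,0],0,-0.1]]' | grep nothing;  python3 -c "
from h import *;report(p)"|head -1
```

```text
t 19.42 TCPjig [   0.6 -111.3   59.6] w 38.0 ff 4.7 F [-1.1 -9.5 -5.6]
t 20.08 TCPjig [  0.5 -80.6  59.6] w 38.7 ff 4.7 F [-0.3 -9.8 -6.5]
```

```bash
python3 -m jog '[[[0,-2,0],0,-0.1],[[0,-3,0],0,-0.1],[[0,-4,0],0,-0.1],[[0,-5,0],0,-0.1],[[0,-6,0],0,-0.1],[[0,-7,0],0,-0.1],[[0,-8,0],0,-0.1],[[0,-9,0],0,-0.1]]' | grep nothing;  python3 -c "
from h import *;report(p)"|head -1; for i in 1 2; do python3 -m jog '[[[0,-0.4,0],0,-0.1],[[0,-0.8,0],0,-0.1],[[0,-1.2,0],0,-0.1],[[0,-1.6,0],0,-0.1],[[0,-2,0],0,-0.1],[[0,-2.4,0],0,-0.1],[[0,-2.4,0],0,-0.1],[[0,-2.4,0],0,-0.1]]' | grep nothing;  python3 -c "
from h import *;report(p)"|head -1; done
```

```text
t 20.75 TCPjig [  0.5 -71.7  59.6] w 38.4 ff 5.1 F [ -1.7 -11.1  -6.5]
t 21.42 TCPjig [  0.5 -69.4  59.6] w 38.3 ff 4.9 F [ -0.7 -10.2  -5.8]
t 22.08 TCPjig [  0.5 -69.   59.6] w 38.5 ff 9.7 F [ -1.7 -20.3 -10.5]
```

```bash
python3 -m jog '[[[0,-0.5,0],0,-0.1],[[0,-1,0],0,-0.1],[[0,-1.5,0],0,-0.1],[[0,-2,0],0,-0.1],[[0,-2.5,0],0,-0.1],[[0,-3,0],0,-0.1],[[0,-3,0],0,-0.1],[[0,-3,0],0,-0.1]]' | grep nothing;  python3 -c "
from h import *;report(p)"|head -1
```

```text
t 22.75 TCPjig [  0.6 -68.8  59.7] w 38.6 ff 16.8 F [ -2.8 -34.4 -14.4]
```

The jaw is shut on the pot (34 N, same position as before). I'll retreat, check the fit, and go to the yellow handle.

```bash
python3 -m jog '[[[0,7,0],0,-0.1],[[0,15,0],0,-0.1],[[0,15,0],0,-0.1],[[0,15,-20],0,-0.1],[[0,15,-45],0,-0.1],[[0,15,-75],0,-0.1],[[30,0,-90],0,-0.1],[[60,-20,-90],0,-0.1]]' | grep nothing;  python3 -c "
from h import *;report(p);go(87,96,140)
import cv2
t=read_camera('top');s=read_camera('side')
sq=lambda x,y,h,z:[[x-h,y-h,z],[x+h,y-h,z],[x+h,y+h,z],[x-h,y+h,z]]
o=[]
for k,x,y in((t,290,170),(s,245,130)):
    a=cv2.resize(k['image'][y:y+70,x:x+80],None,fx=4.8,fy=4.8,interpolation=cv2.INTER_CUBIC)
    q=((proj(k,jig2w(p,sq(0,0,28,95)))-[x,y]+.5)*4.8-.5).astype(int);cv2.polylines(a,[q],True,(0,255,0),1);o.append(a)
cv2.imwrite('pics/a5.png',np.hstack(o))"
```

```text
t 23.42 TCPjig [ 62.1 -43.3 154. ] w 38.5 ff 0.0 F [ 0.7 -0.7  0. ]
tool axes in jig cols x y z
 [[ 1.    -0.002  0.007]
 [-0.002 -1.    -0.002]
 [ 0.007  0.002 -1.   ]]
shift [  24.6 -139.4   13.9] roll -0.002 n~ 3.4
```

View pics/a5.png

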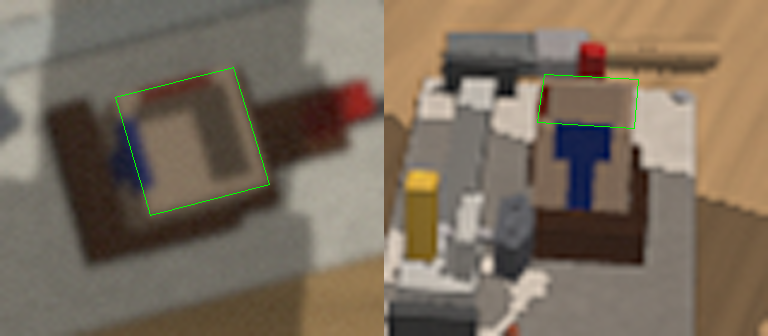

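The pot's rim fits the seated outline (rim corners left crop 117,97 / 235,68 / 268,185 / 150,215): it is upright, square and clamped. Next, the carriage's return stroke.

```bash
python3 -m jog '[[[8,-30,0],0,-0.1],[[16,-60,5],0,-0.1],[[24,-90,10],0,-0.1],[[24,-115,14],0,-0.1],[[24,-130,14],0,-0.1],[[24,-137,14],0,-0.1],[[24,-137,14],0,-0.1],[[24,-137,14],0,-0.1]]' | grep nothing;  python3 -c "
from h import *;report(p);go(87,96,80)"
```

```text
t 24.18 TCPjig [ 84.1  94.6 135.3] w 38.3 ff 0.0 F [ 0.3 -0.2 -0.2]
tool axes in jig cols x y z
 [[ 1.     0.002  0.   ]
 [ 0.002 -1.    -0.   ]
 [ 0.     0.    -1.   ]]
shift [ 2.8 -1.4 55.3] roll 0.002 n~ 1.3
```

```bash
python3 -m jog '[[[3,-1,12],0,-0.1],[[3,-1,26],0,-0.1],[[3,-1,40],0,-0.1],[[3,-1,52],0,-0.1],[[3,-1,55],0,-0.1],[[3,3,55],0,-0.1],[[3,8,55],0,-0.1],[[3,14,55],0,-0.1]]' | grep nothing;  python3 -c "
from h import *;report(p)"|head -1; python3 -m jog '[[[0,10,0],0,-0.1],[[0,20,0],0,-0.1],[[0,30,0],0,-0.1],[[0,40,0],0,-0.1],[[0,50,0],0,-0.1],[[0,60,0],0,-0.1],[[0,70,0],0,-0.1],[[0,80,0],0,-0.1]]' | grep nothing;  python3 -c "
from h import *;report(p)"|head -1;  python3 -m jog '[[[0,10,0],0,-0.1],[[0,20,0],0,-0.1],[[0,30,0],0,-0.1],[[0,40,0],0,-0.1],[[0,50,0],0,-0.1],[[0,60,0],0,-0.1],[[0,70,0],0,-0.1],[[0,80,0],0,-0.1]]' | grep nothing;  python3 -c "
from h import *;report(p)"|head -1
```

```text
t 24.85 TCPjig [87.5 80.  80.7] w 38.6 ff 0.9 F [-0.3  2.2 -1.4]
t 25.52 TCPjig [87.3 -0.4 80. ] w 38.5 ff 1.7 F [1.7 4.1 2.3]
t 26.18 TCPjig [ 87.1 -80.4  79.8] w 38.4 ff 1.0 F [1.8 2.5 0.6]
```

```bash
python3 -m jog '[[[0,4,0],0,-0.1],[[0,8,0],0,-0.1],[[0,11,0],0,-0.1],[[0,14,0],0,-0.1],[[0,16,0],0,-0.1],[[0,18,0],0,-0.1],[[0,19,0],0,-0.1],[[0,20,0],0,-0.1]]' | grep nothing;  python3 -c "
from h import *;report(p)"|head -1; for i in 1 2; do python3 -m jog '[[[0,1,0],0,-0.1],[[0,2,0],0,-0.1],[[0,3,0],0,-0.1],[[0,3,0],0,-0.1],[[0,4,0],0,-0.1],[[0,4,0],0,-0.1],[[0,5,0],0,-0.1],[[0,5,0],0,-0.1]]' | grep nothing;  python3 -c "
from h import *;report(p)"|head -1; done
```

```text
t 26.85 TCPjig [ 87.1 -99.2  79.7] w 38.6 ff 0.8 F [-0.5  1.8 -1.2]
t 27.52 TCPjig [  87.3 -104.5   79.9] w 38.2 ff 0.5 F [-1.1  1.3  0.6]
t 28.18 TCPjig [  87.3 -105.    79.8] w 38.2 ff 10.2 F [ 0.5 20.   3.3]
```

The carriage is at its home stop. Retreating for a final check.

```bash
python3 -m jog '[[[0,-6,0],0,-0.1],[[0,-13,0],0,-0.1],[[0,-13,0],0,-0.1],[[0,-13,-20],0,-0.1],[[0,-13,-45],0,-0.1],[[0,-13,-75],0,-0.1],[[0,0,-110],0,-0.1],[[0,20,-130],0,-0.1]]' | grep nothing; python3 -m jog '[[[0,35,0],0,-0.1],[[0,70,0],0,-0.1],[[0,105,0],0,-0.1],[[0,130,0],0,-0.1],[[0,140,0],0,-0.1],[[0,140,0],0,-0.1],[[0,140,0],0,-0.1],[[0,140,0],0,-0.1]]' | grep nothing; python3 -c "
from h import *;report(p)
import cv2
t=read_camera('top')['image'][90:300,210:430];s=read_camera('side')['image'][100:260,200:400]
f=lambda a:cv2.resize(a,(int(a.shape[1]*370/a.shape[0]),370),interpolation=cv2.INTER_CUBIC)
o=np.hstack([f(t)[:,:390],f(s)[:,:405]]);print(o.shape);cv2.imwrite('pics/a6.png',o)"
```

```text
t 29.52 TCPjig [  87.6 -268.3  210. ] w 38.4 ff 0.0 F [-0.4  0.3  0.4]
tool axes in jig cols x y z
 [[ 1.     0.002 -0.   ]
 [ 0.002 -1.     0.   ]
 [-0.    -0.    -1.   ]]
(370, 792, 3)
```

View pics/a6.png

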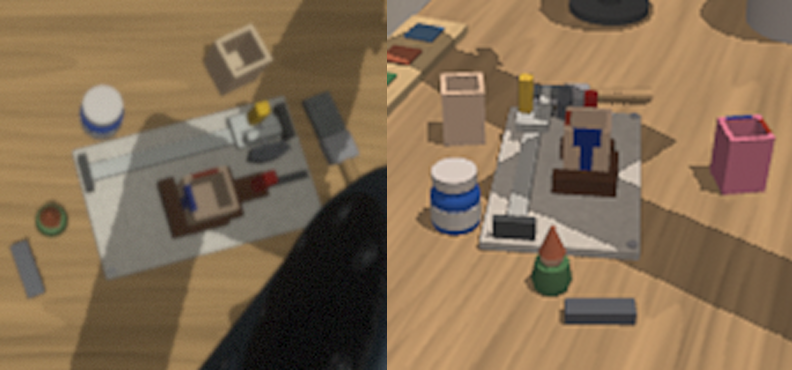

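The carriage is home (left crop 258,115). The pot is clamped with rust-red towards the rail (205,175) and blue towards the fixed jaw (187,195). The bystanders haven't moved and the arm is clear.

```bash
python3 -c "
from cell import ticket;print(ticket.sign_off())"
```

```text
the job is handed in; nothing more can be done
None
```

I handed the job in at about 30 s: the stone made its full stroke over the blue side, the pot was turned and clamped with rust-red facing the stone, and the carriage rubbed that side on its way back to its home stop; nothing else on the bench was moved.

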